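# Clear the jar off the block and put the dough scraper away in its slot

### The arm

A 7-joint arm with a two-finger parallel gripper is mounted at the origin on the work surface. World frame = base frame: x ahead of the robot, y to its left, z up, the work surface at z = 0. Lengths are in m, angles in rad, forces in N, time in s.
With the tool pointing down it reaches from about 0.35 to 0.9 m from the base axis. Payload 7.2 kg.
Tool frame: the origin (TCP) lies between the finger pads; the fingertips stand robot.tip_extent ahead of it and the grasp point (between the pads) lies 5 mm behind it (robot.tip_extent is the distance from the TCP to the fingertips, in m); z points along the fingers, y is the line along which they close (so a half turn about z gives the same grasp; the last joint's range is limited). The gripper opens to 88 mm and grips with 3 to 60 N. Pads are 20 mm wide; open, the fingers measure 115 mm over their backs; the gripper's body (75 mm by 178 mm) begins 61 mm behind the grasp point.
Start: joints at [-1.269, 0.411, -0.013, 1.596, 0.006, 1.134, -0.082], TCP at [0.226, 0.583, 0.237] pointing down, gripper open.
Joint ranges: [-2.95, 2.95], [-0.29, 1.99], [-1.47, 1.44], [0.14, 2.54], [-1.03, 4.17], [0.13, 1.85], [-2.86, 2.86]. Speed limits (rad/s): [2.39, 2.39, 3.01, 3.01, 3.14, 3.14, 3.14].

### API

Orientations are given as a unit quaternion [w, x, y, z].
In Python, from station import robot, imaging gives the robot as it stands.
- The arm moves only by the tool arm_command, never from a script. Its argument "increments" is a list that holds one entry, the list of rows, each a list of 7 numbers: the turn, a rotation vector about the tool's x, y, z in units of 6 degrees (1.0 is 6 degrees), then the shift along the tool's x, y, z in m, then the gripper's target within -1 to 1 (fully open at 1, half-way at 0, shut at -1). A call has exactly 8 rows; each row is the pose to reach, as a shift and turn from the pose commanded when the call began, along the tool's axes at that moment; what a row does not reach only later rows make up. A row lasts 1/10 s, in which the tool goes at most 50 mm and 8.59 degrees, less where a joint would pass 70% of its speed; a pose out of reach is approached as far as the arm can. A call with a gripper value outside its range is refused whole. The fingers move at their own pace and stop on an object; "grip_force" is the grip in N (left out, the last holds). Time passes only in rows, so rows that repeat a pose let the fingers close, or fill a call up. It gives the time, the measured TCP pose, the force, the opening and the grip force at its end, in the units of the state.
- robot.get_obs(): the state, without advancing time (a new reading comes with each control period).
- imaging.grab_frame(name): name is "scene" or "top"; returns the picture (384x512x3 uint8, red, green, blue); there is no depth.
- imaging.get_calibration(name): a dict with "fov_y" (degrees; the focal length in pixels is half the picture's height over the tangent of half this angle, whatever the lens; pixels are square), "cx", "cy" (the principal point, pixels), "eye" and "attitude" of the camera in the world. Camera axes: x right, y down, z forward; pixel columns grow to the right and rows downward; lengths in m; the calibration is good to about 2 mm. A picture is of the moment at which its call begins. get_calibration takes no time and is no camera call.
- robot.close_job(): hands the job in; it is judged then, once.
The state is a dict: "time": time; "joints": joint angles; "qd": joint speeds; "effort": joint torques, N m; "eef_pos": TCP position; "orientation": TCP orientation; "ft_force": force on the tool from outside, world axes, zero at the start; "moment": the same for the moment, N m; "gripper_width": opening from 0.0 (shut) to 1.0 (fully open); "finger_force": force on a finger pad.
Only numpy, scipy, OpenCV 4.12 (cv2) and the standard library are available. Lean on these libraries where they do the work, as an engineer would, in place of code of your own. Each camera call takes 0.05 s, during which the arm holds its last target. There are 200 camera calls.

### The job

Someone has left a jar standing on the oak block, over the long slot where the dough scraper belongs. Lift the jar off, keeping it upright, and stand it wholly on the round cork mat; then take the scraper from its sloping stand and push it blade first into the long slot, past the sprung catch and fully home with its handle resting on the block, before you let go of it. Leave the mug and the canister where they are.

Things in the scene. Friction and masses are not known exactly. Their poses are not given: they have to be found in the camera images.
- block: oak block fixed to the counter, 120 mm (x) by 170 mm (y) by 95 mm high, flat top, with two upright slots open at the top and running along its y axis: the long slot centred at x = -20 mm, y = 0, and at x = +30 mm a short one, 50 mm long and 8 mm wide, too short for the scraper. Origin: centre of the underside; z up.
- slot (a point): centre of the long slot's mouth, on the block's top face (95 mm above the counter); axes as the block: y along the slot, x across it. The slot is 118 mm long, 7 mm wide, 88 mm deep, without chamfer.
- jar: closed white ceramic jar with a steel lid, round, 60 mm in diameter, 100 mm tall, 0.2 to 0.42 kg; it starts upright on the block's top over the long slot. Origin: centre of its underside; z up its axis.
- trivet: round cork mat, 130 mm in diameter, 8 mm thick, fixed on the counter. Origin: centre of its underside.
- scraper: dough scraper, alike front and back, 110 mm wide (y), 125 mm tall (z): steel blade 4 mm thick (x), 80 mm of it bare, below a dark wooden handle 24 mm thick, 110 mm wide, 45 mm tall (z = 80 to 125 mm); 0.2 to 0.38 kg. Origin: middle of the blade's lower edge; z towards the handle. Starts leaning on the stand, z 25 degrees from vertical, handle up and towards the robot, free on both sides.
- shoulder (a point): point of the scraper on its z axis at the handle's lower face, 80 mm from the blade's edge; when fully home it meets point slot.
- handle (a point): centre of the scraper's handle, 102.5 mm from the blade's edge, axes as the scraper.
- stand: oak stand fixed on the counter: foot plate 110 by 130 by 8 mm, a plate sloping 25 degrees from vertical that ends 20 mm short of the scraper's handle, and a ledge under the blade. Origin: on the counter, about under the scraper's handle; the middle of the ledge lies at x = +45 mm, z = +25 mm; the slope leans to the stand's -x.
- mug: white mug, 76 mm in diameter, 90 mm tall, to be left alone. Origin: centre of its underside.
- canister: steel can, 84 mm in diameter, 130 mm tall, to be left alone. Origin: centre of its underside.
- catch (a joint): sprung steel roller (radius 8 mm, 60 mm long along y) in the long slot's +x wall, axis 45 mm below the block's top; at 0 it leaves 2.5 mm of the slot free, and it yields up to 0.004 m (joint value) along +x. Pushing the blade past it takes about 4 to 10 N downward (its weight included) and presses the blade sideways with 5 to 10 N; the weight alone does not do it.

How it is judged:
On the way, in this order (a step that is already met when the one before it is completed fails the run):
1. the jar stands upright on the cork mat, let go (horizontal distance between jar and trivet below 0.035 m and z of jar in the frame of trivet below 0.013 m and angle between jar's own z axis and vertical below 0.1 rad and contact force between the fingers and jar below 0.1 N), for 0.2 s.
2. the scraper is fully home in the long slot while still held (z of shoulder in the frame of slot below 0.004 m and horizontal distance between shoulder and slot below 0.01 m and angle between scraper's own z axis and vertical below 0.1 rad and contact force between the fingers and scraper above 0.5 N), for 0.1 s.
At the end, for the whole second after the job is handed in: Scraper in the long slot, handle underside within 4 mm of the block's top and 10 mm of the slot's centre, upright and square to the slot within 0.1 rad; jar upright (0.1 rad) on the mat, centre within 35 mm of its centre, underside within 5 mm of its top; both at rest (z of shoulder in the frame of slot below 0.004 m and horizontal distance between shoulder and slot below 0.01 m and angle between each of scraper, jar's own z axis and vertical below 0.1 rad and angle between the y axis of scraper and the y axis of block, either way round below 0.1 rad and linear speed of each of scraper, jar below 0.02 m/s and horizontal distance between jar and trivet below 0.035 m and z of jar in the frame of trivet below 0.013 m); the robot touches nothing.
It fails at once if the jar is tipped by more than about 35 degrees (angle between jar's own z axis and vertical above 0.6 rad).
It fails at once if the mug or the canister is moved by more than 30 mm (distance of any of mug, canister from where it was at the start of the episode above 0.03 m).
It also fails if it takes over 64 s, if anything falls off the work surface, if the arm or the gripper's body presses on something with over 40 N, if the wrist force passes 120 N, or if a joint passes its speed limit or range.

## Working session

There is one attempt and no reset: what is moved stays moved. The work goes in short steps, Python scripts to look and compute and a tool call to move; the robot and the scene stay as the last step left them, time stands still between calls to the robot, and variables do not carry over. Pictures are saved under pics/ and viewed, at most 10 in all, crops included, and the job is handed in when it is done.

Besides the shell and the picture viewer there is one more tool, called as name(argument=value, ...) on one line, values as JSON. arm_command: Moves the arm, as the interface text tells. Its arguments: {"type":"object","properties":{"increments":{"type":"array"},"grip_force":{"type":"number"}},"required":["increments"]}

```bash
mkdir -p pics; ls; python3 - <<'E'
from station import robot, imaging
import cv2
for n in("scene","top"):
    cv2.imwrite(f"pics/{n}0.png",imaging.grab_frame(n)[:,:,::-1]); print(n,imaging.get_calibration(n))
print(robot.get_obs(), robot.tip_extent)
E
```

```text
pics
scene {'fov_y': 53.278758901610736, 'cx': 256.11565036677257, 'cy': 192.392434119518, 'eye': array([ 0.94392615, -0.60046609,  0.60022096]), 'attitude': array([-0.42949758,  0.87163515,  0.20931253, -0.10941782])}
top {'fov_y': 57.54175704916033, 'cx': 255.7424811349029, 'cy': 185.84380536737748, 'eye': array([0.46827384, 0.00653486, 0.81572936]), 'attitude': array([ 0.06712046, -0.6567852 ,  0.74710766, -0.07718933])}
{'time': 0.1, 'joints': array([-1.26918729,  0.41180902, -0.01270841,  1.59695159,  0.00562017,
        1.13428719, -0.08216982]), 'qd': array([ 7.37544568e-04, -2.09530501e-03, -1.13062265e-03, -2.42818927e-03,
       -1.29156673e-03, -6.62970653e-05,  6.58854874e-04]), 'effort': array([ 2.35701846e-03, -5.89093351e+01,  6.43626284e-01, -2.91705537e+01,
       -5.37945167e-02,  1.45443037e-02,  6.49550975e-05]), 'eef_pos': array([0.22578553, 0.58233192, 0.23590355]), 'orientation': array([-7.12009609e-05,  1.83823353e-01,  9.82959038e-01, -7.06153126e-04]), 'ft_force': array([0.37226858, 0.19204059, 0.3892506 ]), 'moment': array([-0.01178558,  0.02417228, -0.02894092]), 'finger_force': 0.0, 'gripper_width': 1.0012475109628034} 0.014
```

View pics/scene0.png

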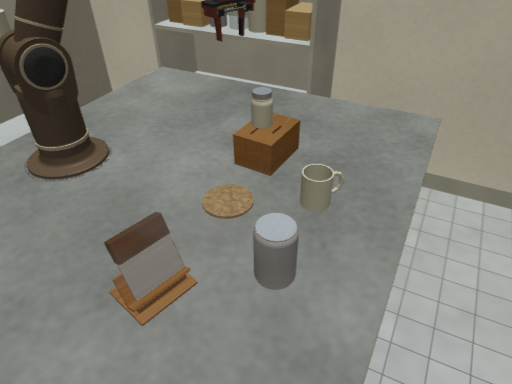

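View pics/top0.png

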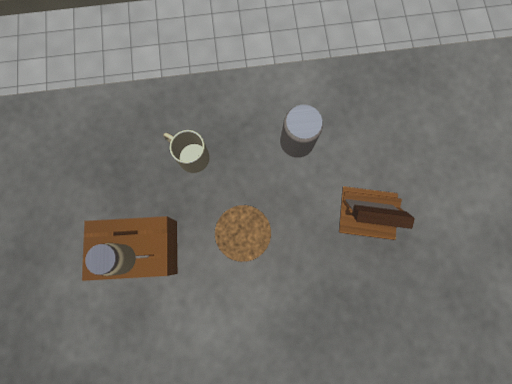

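The top view shows the block at about (126,248) with its jar lid at (102,259). The mat is at (243,233), the stand and scraper at (375,214), the mug at (188,147) and the canister at (303,123). The scene view agrees: jar (262,108), mat (228,200), scraper (145,255).

```bash
cat > h.py <<'E'
import numpy as np, cv2
from scipy.spatial.transform import Rotation as R
from station import robot, imaging
def cam(n):
    c=imaging.get_calibration(n); q=c["attitude"]; f=192/np.tan(np.radians(c["fov_y"]/2))
    return R.from_quat([q[1],q[2],q[3],q[0]]),np.array(c["eye"]),f,c["cx"],c["cy"]
def ray(n,uv):
    r,e,f,cx,cy=cam(n); uv=np.atleast_2d(uv).astype(float)
    return e,r.apply(np.c_[(uv[:,0]-cx)/f,(uv[:,1]-cy)/f,np.ones(len(uv))])
def onz(n,uv,z):
    e,d=ray(n,uv); return e+d*((z-e[2])/d[:,2])[:,None]
def pix(n,p):
    r,e,f,cx,cy=cam(n); q=r.inv().apply(np.atleast_2d(p)-e); return np.c_[q[:,0]/q[:,2]*f+cx,q[:,1]/q[:,2]*f+cy]
def tri(a,b):
    """point closest to the scene ray a and top ray b"""
    (e,d),(g,k)=ray("scene",a),ray("top",b); d,k=d[0],k[0]
    s=np.linalg.lstsq(np.c_[d,-k],g-e,rcond=None)[0]; p,q=e+d*s[0],g+k*s[1]
    return (p+q)/2,np.linalg.norm(p-q)
E
python3 - <<'E'
from h import *
np.set_printoptions(precision=4,suppress=True)
t=cv2.imread("pics/top0.png"); hsv=cv2.cvtColor(t,cv2.COLOR_BGR2HSV)
for n,u in dict(blocktop=(150,240),blockside=(172,250),mat=(243,233),foot=(370,233),handle=(384,216),hside=(408,222),lid=(102,259),can=(303,123)).items(): print(n,hsv[u[1],u[0]])
def comps(m,tag,z,amin=150):
    for c in cv2.findContours(m,cv2.RETR_EXTERNAL,cv2.CHAIN_APPROX_NONE)[0]:
        if cv2.contourArea(c)>amin:
            r=cv2.minAreaRect(c); print(tag,r); print(onz("top",cv2.boxPoints(r),z)[:,:2].round(4).tolist(), onz("top",r[0],z))
comps(cv2.inRange(hsv,(3,110,75),(20,255,255)),"brown",.095)
comps(cv2.inRange(hsv,(3,80,60),(22,255,255)),"brown2",.008)
comps(cv2.inRange(hsv,(105,30,100),(130,255,255)),"steel",.195)
crop=np.hstack([cv2.resize(t[180:250,330:425],None,fx=4,fy=4,interpolation=cv2.INTER_CUBIC),cv2.resize(t[210:280,75:180],None,fx=4,fy=4,interpolation=cv2.INTER_CUBIC)])
s=cv2.imread("pics/scene0.png")
c2=np.hstack([cv2.resize(s[210:320,100:200],None,fx=2.8,fy=2.8,interpolation=cv2.INTER_CUBIC),cv2.resize(s[80:190,220:320],None,fx=2.8,fy=2.8,interpolation=cv2.INTER_CUBIC)])
W=max(crop.shape[1],c2.shape[1]); p=lambda i:np.pad(i,((0,0),(0,W-i.shape[1]),(0,0)))
o=np.vstack([p(crop),p(c2)]);print(o.shape);cv2.imwrite("pics/crop1.png",o)
E
```

```text
blocktop [ 14 162 123]
blockside [ 13 134  59]
mat [ 16 122 146]
foot [ 14 156 116]
handle [  9 128  72]
hside [ 11 119  75]
lid [113  22 138]
can [112  23 169]
brown ((124.09083557128906, 248.02099609375), (59.20425033569336, 87.24433135986328), 87.0643310546875)
[[0.5906, 0.3573], [0.5768, 0.1785], [0.4577, 0.1815], [0.4714, 0.3544]] [[0.5231 0.268  0.095 ]]
brown ((242.5, 233.0), (54.0, 55.0), 90.0)
[[0.5851, 0.0761], [0.5705, -0.0374], [0.4616, -0.0224], [0.4758, 0.0876]] [[0.5224 0.0261 0.095 ]]
brown ((370.59478759765625, 212.77320861816406), (61.565452575683594, 46.217201232910156), 7.431407928466797)
[[0.5002, -0.1665], [0.5931, -0.1958], [0.5599, -0.3197], [0.4683, -0.2873]] [[ 0.5297 -0.2423  0.095 ]]
brown2 ((127.21337890625, 247.7691192626953), (59.745994567871094, 93.70874786376953), 86.86363983154297)
[[0.6059, 0.4001], [0.5901, 0.1848], [0.4553, 0.1883], [0.471, 0.3963]] [[0.5294 0.2925 0.008 ]]
brown2 ((242.5, 233.0), (56.0, 55.0), 90.0)
[[0.6016, 0.0842], [0.5851, -0.043], [0.4586, -0.0256], [0.4745, 0.0976]] [[0.5289 0.0284 0.008 ]]
brown2 ((376.61541748046875, 213.57691955566406), (74.29680633544922, 46.8851318359375), 7.125016689300537)
[[0.5029, -0.1867], [0.6087, -0.2194], [0.5648, -0.3872], [0.4607, -0.3501]] [[ 0.5335 -0.2858  0.008 ]]
(588, 800, 3)
```

View pics/crop1.png

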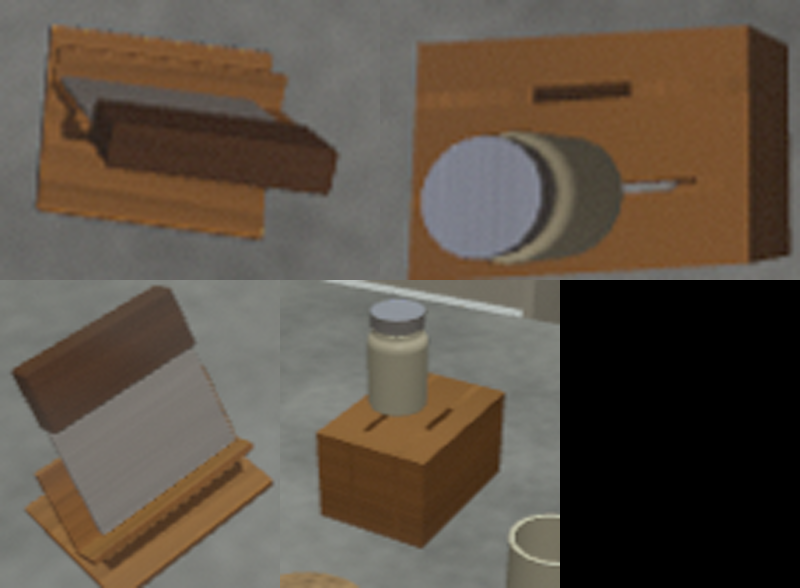

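The crop shows both slots, with the long one mostly under the jar, its right end visible at (696,181). It also shows clear handle and block corners, which I turn into points next.

```bash
python3 - <<'E'
from h import *
np.set_printoptions(precision=4,suppress=True)
T=lambda x,y:(330+x/4,180+y/4); B=lambda x,y:(75+(x-380)/4,210+y/4)
S=lambda x,y:(100+x/2.8,210+(y-280)/2.8); Q=lambda x,y:(220+(x-280)/2.8,80+(y-280)/2.8)
bc=onz("top",[B(418,43),B(748,27),B(752,262),B(408,278)],.095); print("block",bc[:,:2],bc.mean(0),[np.linalg.norm(bc[i]-bc[i-1]) for i in range(4)])
bs=onz("scene",[Q(505,393),Q(424,464),Q(318,433)],.095); print("block scene",bs[:,:2],np.linalg.norm(bs[0]-bs[1]),np.linalg.norm(bs[1]-bs[2]),"far corners mid",(bs[0]+bs[2])/2)
sl=onz("top",[B(533,95),B(631,88),B(696,181)],.095); print("slots",sl[:,:2],sl[:2].mean(0))
print("handle -y",tri(S(20,375),T(335,152)),"+y",tri(S(165,290),T(110,130)))
print("foot top",onz("top",[T(52,26),T(270,52),T(262,237),T(38,210)],.008)[:,:2])
sc=cv2.cvtColor(cv2.imread("pics/scene0.png"),cv2.COLOR_BGR2HSV)
for n,img in(("top",cv2.cvtColor(cv2.imread("pics/top0.png"),cv2.COLOR_BGR2HSV)),("scene",sc)):
    m=cv2.inRange(img,(3,80,60),(22,255,255))
    for c in cv2.findContours(m,cv2.RETR_EXTERNAL,cv2.CHAIN_APPROX_NONE)[0]:
        e=cv2.minAreaRect(c)[0]
        if cv2.contourArea(c)>600 and np.linalg.norm(np.array(e)-((242,233) if n=="top" else (228,200)))<25:
            p=onz(n,c[:,0],.008); (u,v),r=cv2.minEnclosingCircle(p[:,:2].astype(np.float32)); print("mat",n,u,v,r)
print("lid top",onz("top",B(481,198),.195),"scene",onz("scene",Q(398,311),.195), "can",onz("top",(303,120),.13),onz("scene",(276,227),.13))
print("mug",onz("top",(188,146),.09))
E
```

```text
block [[0.5891 0.346 ]
 [0.5755 0.1768]
 [0.4577 0.1839]
 [0.472  0.3544]] [0.5236 0.2653 0.095 ] [np.float64(0.11735994344612884), np.float64(0.16978802825655714), np.float64(0.11801496633801413), np.float64(0.17114573893490106)]
block scene [[0.5929 0.3445]
 [0.5798 0.1787]
 [0.4624 0.1864]] 0.16631662604984593 0.11763240477753777 far corners mid [0.5277 0.2655 0.095 ]
slots [[0.5548 0.2885]
 [0.5519 0.2386]
 [0.501  0.2089]] [0.5534 0.2636 0.095 ]
handle -y (array([ 0.5046, -0.308 ,  0.1407]), np.float64(0.001589156931764159)) +y (array([ 0.5295, -0.2028,  0.1373]), np.float64(0.0012307497209723148))
foot top [[ 0.6067 -0.2198]
 [ 0.575  -0.3441]
 [ 0.47   -0.317 ]
 [ 0.5015 -0.1926]]
mat top 0.5301263332366943 0.028366422280669212 0.06444916874170303
mat scene 0.5324711799621582 0.025249117985367775 0.06671549379825592
lid top [[0.5012 0.2738 0.195 ]] scene [[0.5068 0.2713 0.195 ]] can [[ 0.736  -0.1282  0.13  ]] [[ 0.7364 -0.1316  0.13  ]]
mug [[0.7242 0.1209 0.09  ]]
```

```bash
cat >> h.py <<'E'
def tool(a,tilt=0):
    """tool with closing axis y at heading a, pointing down; tilt leans the tool's back towards -y (scraper lean)"""
    M=np.c_[[-np.sin(a),np.cos(a),0],[np.cos(a),np.sin(a),0],[0,0,-1.]]
    return R.from_matrix(M)*R.from_rotvec([tilt,0,0])
def to(p,r):
    o=robot.get_obs(); q=o["orientation"]; c=R.from_quat([q[1],q[2],q[3],q[0]])
    print("turn",((c.inv()*r).as_rotvec()/np.radians(6)).round(3),"shift",c.inv().apply(np.array(p)-o["eef_pos"]).round(4))
def st():
    o=robot.get_obs(); q=o["orientation"]; M=R.from_quat([q[1],q[2],q[3],q[0]]).as_matrix()
    print({k:np.round(o[k],4) for k in("time","joints","eef_pos","ft_force","moment","gripper_width","finger_force")}); print("tool axes\n",M.T.round(3)); return o,M
E
python3 - <<'E'
from h import *
to([.503,.2725,.26],tool(-.08)); to([.503,.2725,.26],tool(.5))
print(tool(-.248,-np.radians(25)).as_matrix().T)
E
```

```text
turn [-1.1000e-02  1.0000e-02  1.2233e+01] shift [-0.3705 -0.1887 -0.0238]
turn [-1.300e-02  6.000e-03  6.695e+00] shift [-0.3705 -0.1887 -0.0238]
[[ 2.45465641e-01  9.69405291e-01  2.77555756e-17]
 [ 8.78579564e-01 -2.22467422e-01  4.22618262e-01]
 [ 4.09688379e-01 -1.03738262e-01 -9.06307787e-01]]
```

arm_command(increments=[[[0,0,1.4,-0.046,-0.024,-0.003,1],[0,0,2.8,-0.093,-0.047,-0.006,1],[0,0,4.2,-0.139,-0.071,-0.009,1],[0,0,5.6,-0.185,-0.094,-0.012,1],[0,0,7,-0.231,-0.118,-0.015,1],[0,0,8.4,-0.278,-0.142,-0.018,1],[0,0,9.8,-0.324,-0.165,-0.021,1],[0,0,11.2,-0.3705,-0.1887,-0.0238,1]]])

```text
time: 0.9
eef_pos: [0.4931, 0.2834, 0.2596]
orientation: [-0.0, 0.699, 0.715, 0.0]
ft_force: [0.5, 0.7, 0.0]
gripper_width: 1.001
finger_force: 0.0
```

```bash
python3 - <<'E'
from h import *
st(); to([.503,.2725,.145],tool(-.08))
E
```

```text
{'time': np.float64(0.9), 'joints': array([-0.8891,  0.301 ,  0.3593,  1.7259, -0.1154,  1.1354, -0.4735]), 'eef_pos': array([0.4931, 0.2834, 0.2596]), 'ft_force': array([0.466 , 0.7235, 0.0197]), 'moment': array([ 0.031 ,  0.0292, -0.0335]), 'gripper_width': np.float64(1.0006), 'finger_force': np.float64(0.0)}
tool axes
 [[-0.022  1.     0.   ]
 [ 1.     0.022 -0.   ]
 [-0.     0.    -1.   ]]
turn [-0.001 -0.001  0.977] shift [-0.0112  0.0097  0.1146]
```

arm_command(increments=[[[0,0,1,0,0,0.005,1],[0,0,1,0,0,0.01,1],[0,0,1,0,0,0.03,1],[0,0,1,0,0,0.055,1],[0,0,1,0,0,0.08,1],[0,0,1,0,0,0.1,1],[0,0,1,0,0,0.115,1],[0,0,1,0,0,0.115,1]]])

```text
time: 1.7
eef_pos: [0.4896, 0.2858, 0.1419]
orientation: [-0.001, 0.732, 0.682, -0.002]
ft_force: [-0.5, -0.2, 0.0]
gripper_width: 1.001
finger_force: 0.0
```

```bash
python3 - <<'E'
from h import *
st(); to([.503,.2725,.145],tool(-.08))
E
```

```text
{'time': np.float64(1.7), 'joints': array([-0.8747,  0.4272,  0.3424,  1.8556, -0.1799,  0.8939, -0.5178]), 'eef_pos': array([0.4896, 0.2858, 0.1419]), 'ft_force': array([-0.4792, -0.1931,  0.0308]), 'moment': array([-0.0247,  0.1432, -0.0346]), 'gripper_width': np.float64(1.0007), 'finger_force': np.float64(0.0)}
tool axes
 [[ 0.071  0.997 -0.003]
 [ 0.997 -0.071 -0.004]
 [-0.004 -0.002 -1.   ]]
turn [-0.04   0.026  0.087] shift [-0.0124  0.0143 -0.0031]
```

arm_command(increments=[[[0,0,0,-0.004,0.005,0,1],[0,0,0,-0.008,0.01,0,1],[0,0,0,-0.0125,0.0143,-0.003,1],[0,0,0,-0.0125,0.0143,-0.003,1],[0,0,0,-0.0125,0.0143,-0.003,1],[0,0,0,-0.0125,0.0143,-0.003,1],[0,0,0,-0.0125,0.0143,-0.003,1],[0,0,0,-0.0125,0.0143,-0.003,1]]])

```text
time: 2.5
eef_pos: [0.5053, 0.2718, 0.1475]
orientation: [-0.0, 0.734, 0.68, -0.0]
ft_force: [-0.1, 0.3, -0.0]
gripper_width: 0.999
finger_force: 0.0
```

```bash
python3 - <<'E'
from h import *
st()
s=imaging.grab_frame("scene")[:,:,::-1];t=imaging.grab_frame("top")[:,:,::-1]
cv2.imwrite("pics/j.png",np.hstack([cv2.resize(s[50:190,180:320],(400,400)),cv2.resize(t[190:290,60:160],(400,400))]))
E
```

```text
{'time': np.float64(2.5), 'joints': array([-0.843 ,  0.4289,  0.3493,  1.8384, -0.182 ,  0.9056, -0.4862]), 'eef_pos': array([0.5053, 0.2718, 0.1475]), 'ft_force': array([-0.133 ,  0.2621, -0.0302]), 'moment': array([-0.0592,  0.0596,  0.0265]), 'gripper_width': np.float64(0.9989), 'finger_force': np.float64(0.0)}
tool axes
 [[ 0.076  0.997 -0.   ]
 [ 0.997 -0.076 -0.   ]
 [-0.     0.    -1.   ]]
```

View pics/j.png

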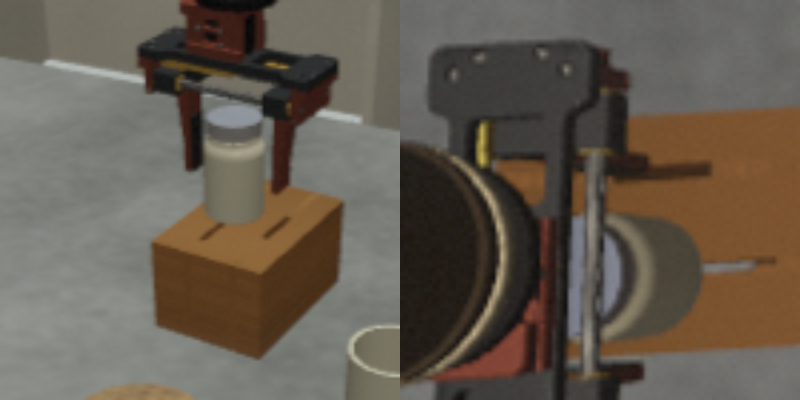

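The jar stands upright between the open fingers in both views (scene crop about (235,165), top crop about (600,280)). Now I close on it and lift.

arm_command(increments=[[[0,0,0,0,0,0,-1],[0,0,0,0,0,0,-1],[0,0,0,0,0,0,-1],[0,0,0,0,0,0,-1],[0,0,0,0,0,0,-1],[0,0,0,0,0,0,-1],[0,0,0,0,0,0,-1],[0,0,0,0,0,0,-1]]], grip_force=25)

```text
time: 3.4
eef_pos: [0.5054, 0.2716, 0.1475]
orientation: [-0.0, 0.734, 0.68, -0.0]
ft_force: [-1.7, 0.7, 0.1]
gripper_width: 0.68
finger_force: 25.0
```

arm_command(increments=[[[0,0,0,0,0,-0.005,-1],[0,0,0,0,0,-0.015,-1],[0,0,0,0,0,-0.025,-1],[0,0,0,0,0,-0.035,-1],[0,0,0,0,0,-0.04,-1],[0,0,0,0,0,-0.04,-1],[0,0,0,0,0,-0.04,-1],[0,0,0,0,0,-0.04,-1]]])

```text
time: 4.2
eef_pos: [0.5052, 0.2715, 0.1872]
orientation: [-0.0, 0.734, 0.68, -0.0]
ft_force: [-0.5, 0.0, -1.7]
gripper_width: 0.68
finger_force: 25.0
```

```bash
python3 - <<'E'
from h import *
st(); to([.531,.027,.19],tool(-.08))
E
```

```text
{'time': np.float64(4.2), 'joints': array([-0.856 ,  0.3823,  0.3633,  1.8007, -0.1594,  0.988 , -0.5051]), 'eef_pos': array([0.5052, 0.2715, 0.1872]), 'ft_force': array([-0.4679,  0.0097, -1.69  ]), 'moment': array([-0.1271,  0.1016,  0.0056]), 'gripper_width': np.float64(0.6802), 'finger_force': np.float64(24.999)}
tool axes
 [[ 0.076  0.997 -0.   ]
 [ 0.997 -0.076 -0.001]
 [-0.001 -0.    -1.   ]]
turn [-0.005  0.004  0.033] shift [-0.2418  0.0444 -0.0028]
```

arm_command(increments=[[[0,0,0,-0.02,0.004,-0.008,-1],[0,0,0,-0.06,0.011,-0.008,-1],[0,0,0,-0.1,0.019,-0.008,-1],[0,0,0,-0.14,0.026,-0.008,-1],[0,0,0,-0.18,0.034,-0.008,-1],[0,0,0,-0.215,0.04,-0.008,-1],[0,0,0,-0.242,0.0444,-0.008,-1],[0,0,0,-0.242,0.0444,-0.008,-1]]])

```text
time: 5.0
eef_pos: [0.531, 0.0207, 0.196]
orientation: [0.001, 0.736, 0.677, -0.001]
ft_force: [0.2, -0.2, -2.2]
gripper_width: 0.678
finger_force: 25.0
```

```bash
python3 - <<'E'
from h import *
st(); to([.531,.027,.0615],tool(-.08))
s=imaging.grab_frame("scene")[:,:,::-1]
cv2.imwrite("pics/k.png",cv2.resize(s[70:270,150:350],(500,500)))
E
```

```text
{'time': np.float64(5.0), 'joints': array([-0.503 ,  0.3072,  0.4611,  1.8963, -0.1609,  0.9743, -0.0538]), 'eef_pos': array([0.531 , 0.0207, 0.196 ]), 'ft_force': array([ 0.1927, -0.2176, -2.1748]), 'moment': array([-0.0653,  0.071 , -0.0215]), 'gripper_width': np.float64(0.6781), 'finger_force': np.float64(24.9985)}
tool axes
 [[ 0.084  0.996 -0.002]
 [ 0.996 -0.084  0.001]
 [ 0.    -0.002 -1.   ]]
turn [ 0.006  0.019 -0.038] shift [ 0.0065 -0.0006  0.1345]
```

View pics/k.png

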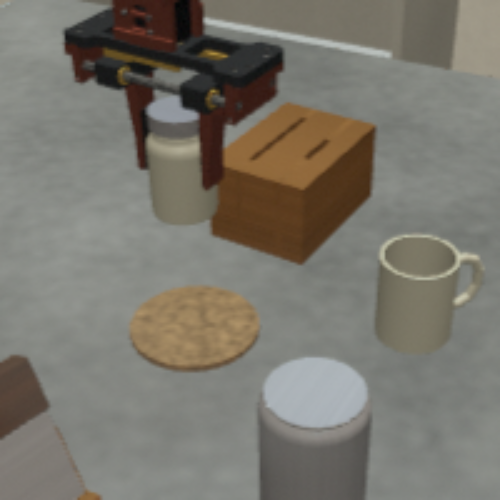

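The scene crop shows the jar upright in the fingers at about (185,170), lifted clear, with the mat at (195,325) below it. The long slot is now uncovered, from (252,160) to (305,118).

arm_command(increments=[[[0,0,0,0.003,0,0.02,-1],[0,0,0,0.005,0,0.05,-1],[0,0,0,0.005,0,0.08,-1],[0,0,0,0.005,0,0.105,-1],[0,0,0,0.005,0,0.12,-1],[0,0,0,0.005,0,0.128,-1],[0,0,0,0.005,0,0.132,-1],[0,0,0,0.005,0,0.133,-1]]])

```text
time: 5.85
eef_pos: [0.5318, 0.0322, 0.0627]
orientation: [-0.0, 0.733, 0.68, 0.0]
ft_force: [-0.7, -0.9, -1.6]
gripper_width: 0.679
finger_force: 25.0
```

```bash
python3 - <<'E'
from h import *
st(); to([.531,.027,.0605],tool(-.08))
E
```

```text
{'time': np.float64(5.85), 'joints': array([-0.4441,  0.498 ,  0.3798,  2.0012, -0.2815,  0.6921,  0.0361]), 'eef_pos': array([0.5318, 0.0322, 0.0627]), 'ft_force': array([-0.6732, -0.9446, -1.5674]), 'moment': array([-0.0971,  0.0438,  0.0176]), 'gripper_width': np.float64(0.6795), 'finger_force': np.float64(24.9991)}
tool axes
 [[ 0.076  0.997  0.   ]
 [ 0.997 -0.076  0.   ]
 [ 0.     0.    -1.   ]]
turn [ 0.002 -0.002  0.037] shift [-0.0053 -0.0004  0.0022]
```

arm_command(increments=[[[0,0,0,-0.003,0,0.001,-1],[0,0,0,-0.003,0,0.0018,-1],[0,0,0,-0.003,0,0.002,-1],[0,0,0,-0.003,0,0.002,-1],[0,0,0,-0.003,0,0.002,1],[0,0,0,-0.003,0,0.002,1],[0,0,0,-0.003,0,0.002,1],[0,0,0,-0.003,0,0.002,1]]])

```text
time: 6.65
eef_pos: [0.5315, 0.029, 0.0607]
orientation: [0.0, 0.734, 0.68, 0.0]
ft_force: [0.4, 0.0, -0.4]
gripper_width: 0.983
finger_force: 0.0
```

arm_command(increments=[[[0,0,0,0,0,0,1],[0,0,0,0,0,0,1],[0,0,0,0,0,-0.02,1],[0,0,0,0,0,-0.05,1],[0,0,0,0,0,-0.085,1],[0,0,0,0,0,-0.12,1],[0,0,0,0,0,-0.15,1],[0,0,0,0,0,-0.16,1]]])

```text
time: 7.45
eef_pos: [0.5327, 0.0289, 0.2236]
orientation: [0.001, 0.734, 0.679, 0.002]
ft_force: [-0.2, 0.4, -0.2]
gripper_width: 1.006
finger_force: 0.0
```

```bash
python3 - <<'E'
from h import *
np.set_printoptions(precision=4,suppress=True)
st()
a=-.248; ts=np.radians(25); r=tool(a,-ts); h=np.array([.5157,-.2551,.116])
z=r.as_matrix()[:,2]
g=h+z*.005   # TCP is 5 mm ahead of grasp point
print("g",g,"axis",z); to(g-z*.12,r)
E
```

```text
{'time': np.float64(7.45), 'joints': array([-0.5274,  0.2767,  0.4707,  1.8631, -0.146 ,  1.0308, -0.0741]), 'eef_pos': array([0.5327, 0.0289, 0.2236]), 'ft_force': array([-0.2384,  0.4252, -0.1782]), 'moment': array([-0.0003,  0.0667,  0.0057]), 'gripper_width': np.float64(1.0061), 'finger_force': np.float64(0.0)}
tool axes
 [[ 0.077  0.997  0.002]
 [ 0.997 -0.077  0.004]
 [ 0.004  0.001 -1.   ]]
g [ 0.5177 -0.2556  0.1115] axis [ 0.4097 -0.1037 -0.9063]
turn [-4.116 -0.375  1.605] shift [-0.2762 -0.0431  0.0028]
```

arm_command(increments=[[[-0.5,-0.05,0.2,-0.03,-0.005,0,1],[-1.1,-0.1,0.4,-0.07,-0.011,0,1],[-1.7,-0.16,0.7,-0.11,-0.017,0,1],[-2.3,-0.2,0.9,-0.15,-0.023,0,1],[-2.9,-0.26,1.1,-0.19,-0.03,0,1],[-3.5,-0.32,1.4,-0.23,-0.036,0.002,1],[-4.1,-0.375,1.6,-0.276,-0.043,0.003,1],[-4.116,-0.375,1.605,-0.276,-0.043,0.003,1]]])

```text
time: 8.25
eef_pos: [0.4638, -0.2481, 0.2168]
orientation: [0.171, 0.773, 0.597, 0.13]
ft_force: [0.7, 1.2, -0.6]
gripper_width: 0.999
finger_force: 0.0
```

```bash
python3 - <<'E'
from h import *
st()
r=tool(-.248,-np.radians(25)); to([.5177,-.2556,.1115],r)
s=imaging.grab_frame("scene")[:,:,::-1];t=imaging.grab_frame("top")[:,:,::-1]
cv2.imwrite("pics/l.png",np.hstack([cv2.resize(s[140:320,70:250],(400,400)),cv2.resize(t[150:280,310:440],(400,400))]))
E
```

```text
{'time': np.float64(8.25), 'joints': array([-0.2035,  0.0408,  0.6886,  2.2284, -0.259 ,  0.4699,  0.4314]), 'eef_pos': array([ 0.4638, -0.2481,  0.2168]), 'ft_force': array([ 0.7034,  1.2159, -0.608 ]), 'moment': array([0.0409, 0.4479, 0.0416]), 'gripper_width': np.float64(0.9992), 'finger_force': np.float64(0.0)}
tool axes
 [[ 0.253  0.968 -0.003]
 [ 0.878 -0.228  0.42 ]
 [ 0.406 -0.109 -0.907]]
turn [-0.027  0.059 -0.05 ] shift [0.0067 0.0048 0.1182]
```

View pics/l.png

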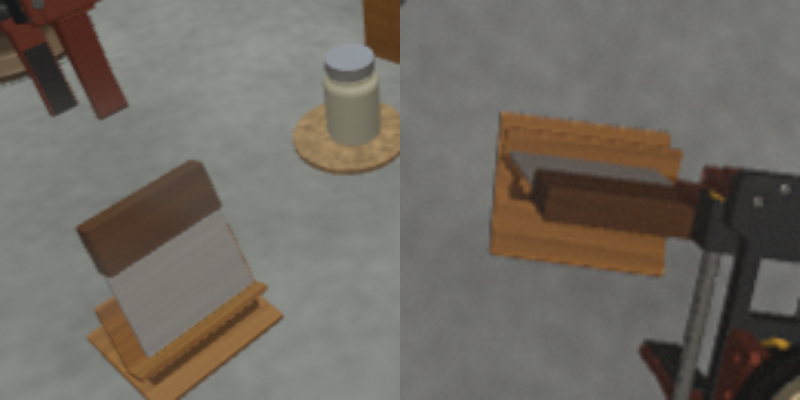

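The jar stands upright on the mat (scene crop (352,95)). The open fingers are above and behind the handle, aligned with its slope, and the handle is at (150,220) in the crop. I advance along the slope.

arm_command(increments=[[[0,0.06,-0.05,0.004,0.003,0.005,1],[0,0.06,-0.05,0.0065,0.0048,0.02,1],[0,0.06,-0.05,0.0067,0.0048,0.04,1],[0,0.06,-0.05,0.0067,0.0048,0.06,1],[0,0.06,-0.05,0.0067,0.0048,0.08,1],[0,0.06,-0.05,0.0067,0.0048,0.1,1],[0,0.06,-0.05,0.0067,0.0048,0.115,1],[0,0.06,-0.05,0.0067,0.0048,0.118,1]]])

```text
time: 9.15
eef_pos: [0.5216, -0.2477, 0.1101]
orientation: [0.166, 0.768, 0.604, 0.132]
ft_force: [-0.7, 0.4, 0.5]
gripper_width: 1.007
finger_force: 0.0
```

```bash
python3 - <<'E'
from h import *
st()
r=tool(-.248,-np.radians(25)); to([.5177,-.2556,.1115],r)
s=imaging.grab_frame("scene")[:,:,::-1];t=imaging.grab_frame("top")[:,:,::-1]
cv2.imwrite("pics/m.png",np.hstack([cv2.resize(s[170:320,70:220],(400,400)),cv2.resize(t[150:280,310:440],(400,400))]))
E
```

```text
{'time': np.float64(9.15), 'joints': array([ 0.0791,  0.3369,  0.3869,  2.2095, -0.8244,  0.2773,  0.942 ]), 'eef_pos': array([ 0.5216, -0.2477,  0.1101]), 'ft_force': array([-0.7312,  0.3712,  0.5185]), 'moment': array([ 0.0032,  0.4323, -0.0356]), 'gripper_width': np.float64(1.0066), 'finger_force': np.float64(0.0)}
tool axes
 [[ 0.235  0.972  0.003]
 [ 0.884 -0.215  0.416]
 [ 0.404 -0.096 -0.91 ]]
turn [-0.074 -0.063  0.079] shift [-0.0086 -0.0012 -0.0021]
```

View pics/m.png

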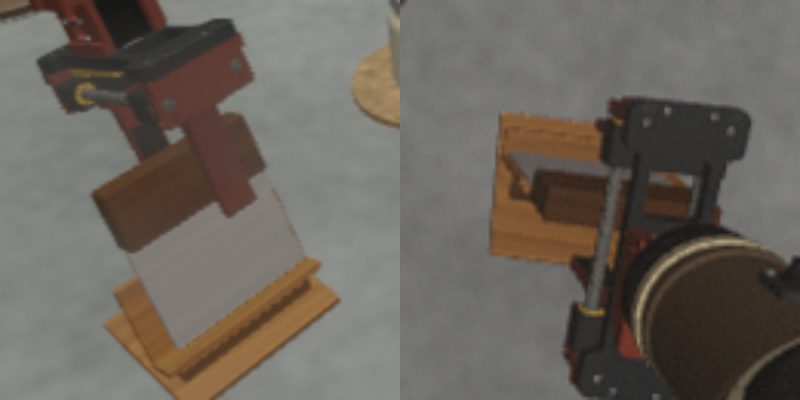

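The fingers straddle the handle, the front finger at (225,160) in the scene crop, somewhat towards its +y half (handle middle about (185,175)). I correct that and then close.

arm_command(increments=[[[-0.074,-0.063,0.079,-0.004,-0.001,-0.002,1],[-0.074,-0.063,0.079,-0.0086,-0.0012,-0.0021,1],[-0.074,-0.063,0.079,-0.0086,-0.0012,-0.0021,1],[-0.074,-0.063,0.079,-0.0086,-0.0012,-0.0021,1],[-0.074,-0.063,0.079,-0.0086,-0.0012,-0.0021,1],[-0.074,-0.063,0.079,-0.0086,-0.0012,-0.0021,1],[-0.074,-0.063,0.079,-0.0086,-0.0012,-0.0021,1],[-0.074,-0.063,0.079,-0.0086,-0.0012,-0.0021,1]]])

```text
time: 10.05
eef_pos: [0.5172, -0.2577, 0.1138]
orientation: [0.173, 0.771, 0.599, 0.133]
ft_force: [-0.5, -0.8, 0.1]
gripper_width: 1.003
finger_force: 0.0
```

```bash
python3 - <<'E'
from h import *
st()
r=tool(-.248,-np.radians(25)); to([.5177,-.2556,.1115],r)
E
```

```text
{'time': np.float64(10.05), 'joints': array([ 0.1026,  0.3278,  0.3808,  2.2146, -0.8366,  0.2688,  0.9624]), 'eef_pos': array([ 0.5172, -0.2577,  0.1138]), 'ft_force': array([-0.4501, -0.7641,  0.1005]), 'moment': array([-0.0233,  0.431 ,  0.0146]), 'gripper_width': np.float64(1.0027), 'finger_force': np.float64(0.0)}
tool axes
 [[ 0.248  0.969 -0.001]
 [ 0.877 -0.224  0.426]
 [ 0.412 -0.107 -0.905]]
turn [ 0.035  0.021 -0.017] shift [ 0.0022 -0.001   0.002 ]
```

arm_command(increments=[[[0,0,0,0.002,0,0.002,-1],[0,0,0,0.002,0,0.002,-1],[0,0,0,0.002,0,0.002,-1],[0,0,0,0.002,0,0.002,-1],[0,0,0,0.002,0,0.002,-1],[0,0,0,0.002,0,0.002,-1],[0,0,0,0.002,0,0.002,-1],[0,0,0,0.002,0,0.002,-1]]], grip_force=45)

```text
time: 10.85
eef_pos: [0.5185, -0.2561, 0.112]
orientation: [0.173, 0.771, 0.598, 0.133]
ft_force: [1.2, -0.8, 1.6]
gripper_width: 0.31
finger_force: 1.0
```

arm_command(increments=[[[0,0,0,0,0,0,-1],[0,0,0,0,0,0,-1],[0,0,0,0,0,0,-1],[0,0,0,0,0,-0.01,-1],[0,0,0,0,0,-0.025,-1],[0,0,0,0,0,-0.04,-1],[0,0,0,0,0,-0.055,-1],[0,0,0,0,0,-0.07,-1]]])

```text
time: 11.65
eef_pos: [0.4889, -0.2483, 0.1752]
orientation: [0.172, 0.771, 0.599, 0.133]
ft_force: [-0.6, 0.4, -3.2]
gripper_width: 0.267
finger_force: 45.0
```

```bash
python3 - <<'E'
from h import *
st(); to([.50,-.2,.27],tool(-.08))
E
```

```text
{'time': np.float64(11.65), 'joints': array([-0.1364,  0.1735,  0.6377,  2.2337, -0.5422,  0.385 ,  0.6875]), 'eef_pos': array([ 0.4889, -0.2483,  0.1752]), 'ft_force': array([-0.6323,  0.3578, -3.1846]), 'moment': array([0.1754, 0.8557, 0.0059]), 'gripper_width': np.float64(0.2673), 'finger_force': np.float64(44.9792)}
tool axes
 [[ 0.248  0.969 -0.001]
 [ 0.877 -0.224  0.425]
 [ 0.411 -0.106 -0.905]]
turn [ 4.177  0.369 -1.6  ] shift [ 0.0495  0.0392 -0.0864]
```

arm_command(increments=[[[0,0,0,0.0,0.005,-0.03,-1],[0,0,0,0.005,0.01,-0.06,-1],[0.8,0.07,-0.3,0.015,0.02,-0.0864,-1],[1.6,0.14,-0.6,0.025,0.03,-0.0864,-1],[2.4,0.2,-0.9,0.035,0.0392,-0.0864,-1],[3.2,0.28,-1.2,0.045,0.0392,-0.0864,-1],[4,0.35,-1.5,0.0495,0.0392,-0.0864,-1],[4.177,0.369,-1.6,0.0495,0.0392,-0.0864,-1]]])

```text
time: 12.45
eef_pos: [0.5008, -0.1989, 0.2684]
orientation: [-0.001, 0.734, 0.679, -0.002]
ft_force: [0.2, -0.0, -3.7]
gripper_width: 0.271
finger_force: 45.0
```

```bash
python3 - <<'E'
from h import *
st(); to([.505,.1,.265],tool(-.08))
E
```

```text
{'time': np.float64(12.45), 'joints': array([-0.3084,  0.2788,  0.7441,  1.7973, -0.2036,  1.1487,  0.4242]), 'eef_pos': array([ 0.5008, -0.1989,  0.2684]), 'ft_force': array([ 0.1879, -0.0225, -3.7493]), 'moment': array([-0.081 ,  0.0052,  0.0264]), 'gripper_width': np.float64(0.2714), 'finger_force': np.float64(44.9855)}
tool axes
 [[ 0.077  0.997 -0.001]
 [ 0.997 -0.077 -0.004]
 [-0.004 -0.    -1.   ]]
turn [-0.043  0.005  0.028] shift [ 0.2983 -0.0188  0.0034]
```

arm_command(increments=[[[0,0,0,0.02,-0.001,0,-1],[0,0,0,0.06,-0.004,0,-1],[0,0,0,0.105,-0.007,0,-1],[0,0,0,0.15,-0.01,0,-1],[0,0,0,0.195,-0.013,0,-1],[0,0,0,0.24,-0.016,0,-1],[0,0,0,0.28,-0.018,0,-1],[0,0,0,0.298,-0.019,0.003,-1]]])

```text
time: 13.25
eef_pos: [0.5043, 0.1019, 0.2664]
orientation: [0.0, 0.734, 0.679, 0.001]
ft_force: [0.9, -0.4, -3.3]
gripper_width: 0.272
finger_force: 45.0
```

```bash
python3 - <<'E'
from h import *
st(); to([.5045,.267,.225],tool(-.08))
E
```

```text
{'time': np.float64(13.25), 'joints': array([-0.792 ,  0.2059,  0.591 ,  1.8528, -0.1278,  1.1188, -0.2316]), 'eef_pos': array([0.5043, 0.1019, 0.2664]), 'ft_force': array([ 0.8522, -0.4438, -3.2693]), 'moment': array([-0.079 ,  0.0749, -0.0008]), 'gripper_width': np.float64(0.2718), 'finger_force': np.float64(44.986)}
tool axes
 [[ 0.077  0.997  0.001]
 [ 0.997 -0.077  0.001]
 [ 0.001  0.001 -1.   ]]
turn [ 0.012 -0.011  0.032] shift [ 0.1646 -0.0125  0.0415]
```

arm_command(increments=[[[0,0,0.03,0.03,-0.002,0,-1],[0,0,0.03,0.06,-0.004,0,-1],[0,0,0.03,0.09,-0.007,0,-1],[0,0,0.03,0.12,-0.009,0,-1],[0,0,0.03,0.15,-0.011,0.01,-1],[0,0,0.03,0.1646,-0.0125,0.025,-1],[0,0,0.03,0.1646,-0.0125,0.038,-1],[0,0,0.03,0.1646,-0.0125,0.0415,-1]]])

```text
time: 14.05
eef_pos: [0.5052, 0.261, 0.223]
orientation: [0.001, 0.736, 0.677, -0.002]
ft_force: [0.7, 0.2, -3.3]
gripper_width: 0.271
finger_force: 45.0
```

```bash
python3 - <<'E'
from h import *
st(); to([.5045,.267,.225],tool(-.08))
s=imaging.grab_frame("scene")[:,:,::-1];t=imaging.grab_frame("top")[:,:,::-1]
cv2.imwrite("pics/s5.png",s);cv2.imwrite("pics/t5.png",t)
cv2.imwrite("pics/n.png",np.hstack([cv2.resize(s[60:180,210:330],(400,400),interpolation=cv2.INTER_CUBIC),cv2.resize(t[200:300,70:170],(400,400),interpolation=cv2.INTER_CUBIC)]))
E
```

```text
{'time': np.float64(14.05), 'joints': array([-0.9532,  0.3506,  0.5054,  1.7772, -0.1883,  1.0653, -0.4659]), 'eef_pos': array([0.5052, 0.261 , 0.223 ]), 'ft_force': array([ 0.6722,  0.2012, -3.2828]), 'moment': array([-0.1345,  0.0768,  0.0069]), 'gripper_width': np.float64(0.2713), 'finger_force': np.float64(44.9859)}
tool axes
 [[ 0.084  0.996 -0.004]
 [ 0.996 -0.084 -0.001]
 [-0.001 -0.004 -1.   ]]
turn [-0.011  0.036 -0.043] shift [ 0.0059 -0.0012 -0.0021]
```

View pics/n.png

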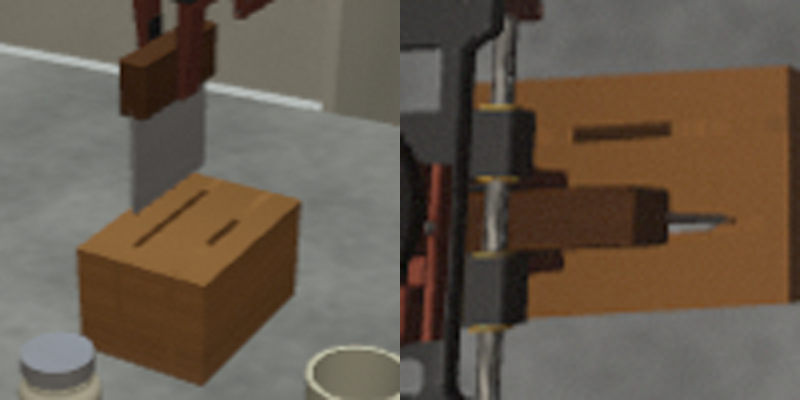

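The scraper hangs upright over the block. In the scene crop the long slot runs from (135,245) to (208,190), with the blade's lower left corner at (133,212). In the top crop the slot's right end is at (735,220). I settle lower and measure blade against slot.

arm_command(increments=[[[0,0.03,-0.04,0.003,-0.001,0.004,-1],[0,0.036,-0.043,0.0059,-0.0012,0.009,-1],[0,0.036,-0.043,0.0059,-0.0012,0.014,-1],[0,0.036,-0.043,0.0059,-0.0012,0.014,-1],[0,0.036,-0.043,0.0059,-0.0012,0.014,-1],[0,0.036,-0.043,0.0059,-0.0012,0.014,-1],[0,0.036,-0.043,0.0059,-0.0012,0.014,-1],[0,0.036,-0.043,0.0059,-0.0012,0.014,-1]]])

```text
time: 14.95
eef_pos: [0.5057, 0.2694, 0.2116]
orientation: [-0.001, 0.734, 0.679, 0.002]
ft_force: [0.0, -0.2, -2.8]
gripper_width: 0.273
finger_force: 45.0
```

```bash
python3 - <<'E'
from h import *
st(); to([.5045,.267,.209],tool(-.08))
s=np.mean([imaging.grab_frame("scene")[:,:,::-1] for _ in range(6)],0);t=np.mean([imaging.grab_frame("top")[:,:,::-1] for _ in range(2)],0)
cv2.imwrite("pics/s6.png",s);cv2.imwrite("pics/t6.png",t)
f=lambda i:np.clip((cv2.resize(i,(400,600) ,interpolation=cv2.INTER_CUBIC)-20)*1.6,0,255)
cv2.imwrite("pics/o.png",np.hstack([f(s[80:140,240:280]),f(t[225:285,122:162])]))
E
```

```text
{'time': np.float64(14.95), 'joints': array([-0.9532,  0.3656,  0.4961,  1.7848, -0.2016,  1.0375, -0.4611]), 'eef_pos': array([0.5057, 0.2694, 0.2116]), 'ft_force': array([ 2.600e-03, -1.907e-01, -2.753e+00]), 'moment': array([-0.073 ,  0.0816, -0.0221]), 'gripper_width': np.float64(0.2726), 'finger_force': np.float64(44.986)}
tool axes
 [[ 0.079  0.997  0.004]
 [ 0.997 -0.079  0.002]
 [ 0.002  0.004 -1.   ]]
turn [ 0.016 -0.036  0.011] shift [-0.0025 -0.0011  0.0026][ WARN:0@3.041] global loadsave.cpp:1063 imwrite_ Unsupported depth image for selected encoder is fallbacked to CV_8U.
```

View pics/o.png

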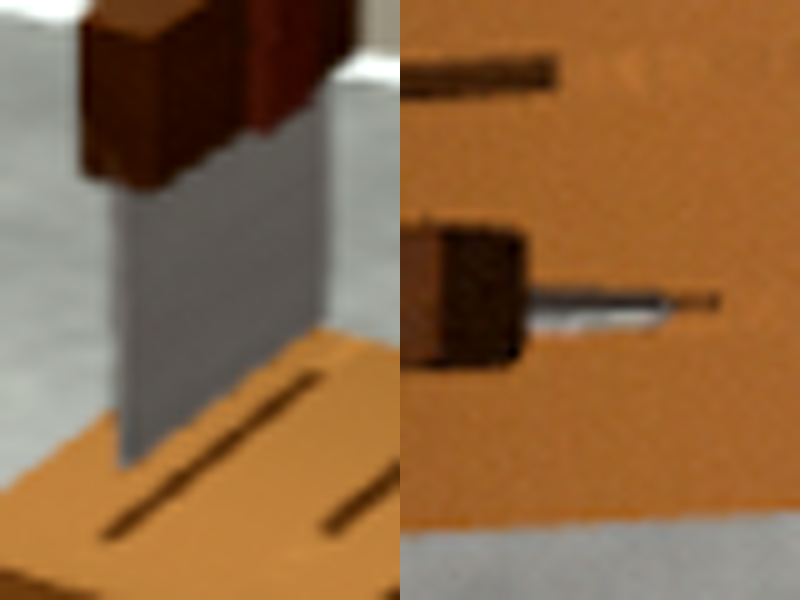

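The scene crop at left shows the blade's lower edge from (130,468) to (327,328), and the slot below it from (112,533) to (317,375). The top crop shows the slot's end at (720,302) and the handle's end at (525,300). I compute the offset from these.

```bash
python3 - <<'E'
from h import *
np.set_printoptions(precision=4,suppress=True)
S=lambda x,y:(240+x/10,80+y/10)
bx=np.array([np.cos(-.08),np.sin(-.08),0]);by=np.array([-bx[1],bx[0],0])
sl=onz("scene",[S(107,538),S(322,372)],.095); c=sl.mean(0); print("slot",sl,c,"len",np.linalg.norm(sl[1]-sl[0]),"yaw",-np.arctan2(*(sl[1]-sl[0])[:2]))
for h in (.111,.114,.117):
    b=onz("scene",[S(130,468),S(327,328)],h); m=b.mean(0)-.002*bx
    print(h,"blade",m,"len",np.linalg.norm(b[1]-b[0]),"yaw",-np.arctan2(*(b[1]-b[0])[:2]),"move x,y in block axes",((c-m)@bx),((c-m)@by))
print("slot end top cam",onz("top",(122+32,225+30.2),.095)+.059*by)
# handle -y end lower edge in top: expected column
for z in(.185,.19,.195): print(z,pix("top",[np.array([.5057,.2694,z])-.055*by]))
E
```

```text
slot [[0.5019 0.2111 0.095 ]
 [0.5115 0.3271 0.095 ]] [0.5067 0.2691 0.095 ] len 0.11644431861579944 yaw -0.08224120542861271
0.111 blade [0.5068 0.2735 0.111 ] len 0.1017521209785373 yaw -0.1104804115228005 move x,y in block axes 0.0002643517795817409 -0.004323400993851267
0.114 blade [0.5095 0.2681 0.114 ] len 0.1011281567834105 yaw -0.11048041152280128 move x,y in block axes -0.002823539922373358 0.0008042951136801555
0.117 blade [0.5121 0.2627 0.117 ] len 0.10050419258828391 yaw -0.1104804115228007 move x,y in block axes -0.0059114316243282184 0.005931991221211374
slot end top cam [[0.5058 0.2677 0.095 ]]
0.185 [[136.3183 255.0159]]
0.19 [[135.3688 254.9879]]
0.195 [[134.4039 254.9595]]
```

```bash
python3 - <<'E'
from h import *
np.set_printoptions(precision=1,suppress=True)
bx=np.array([np.cos(-.08),np.sin(-.08),0]);by=np.array([-bx[1],bx[0],0])
o=np.array([.5057,.2694,.2116-.0975]); P=lambda x,y,z:(pix("scene",[o+x*bx+y*by+[0,0,z]])[0]-[240,80])*10
for n,p in {"bot -y+x":(.002,-.055,0),"bot -y-x":(-.002,-.055,0),"bot +y+x":(.002,.055,0),"sh -y+x":(.012,-.055,.08),"sh -y-x":(-.012,-.055,.08),"bladetop -y+x":(.002,-.055,.08),"bladetop+y":(.002,.055,.08),"top -y+x":(.012,-.055,.125)}.items(): print(n,P(*p))
# silver/brown/gray profile: row scans of blade columns in scene
s=cv2.imread("pics/s6.png").astype(int)
for r in(112,114,118,122,125): print(r,s[r,246:280].tolist() if 0 else s[r,248:280].sum(1)//3)
E
```

```text
bot -y+x [115.8 470.8]
bot -y-x [103.3 467.2]
bot +y+x [320.2 316.3]
sh -y+x [143.2 199.1]
sh -y-x [ 64.5 179.5]
bladetop -y+x [110.2 190.9]
bladetop+y [324.3  48.8]
top -y+x [140.7  28.7]
112 [123 122 112  93  82  72  72  72  73  72  72  73  72  73  73  73  73  73
  74  72  72  72  72  80 102 116 116 115 115 117 120 122]
114 [122 122 119 104  82  72  72  72  72  72  73  73  73  74  74  73  72  72
  71  71  77  86  91  91  92  94  99  99 100  99 104 111]
118 [128 127 119  99  83  72  73  73  73  73  72  72  71  72  73  78  88  94
  93  91  82  61  53  71  88  92  92  93  92  92  92  92]
122 [123 108  94  88  78  69  72  71  71  74  78  87  96  95  94  85  62  55
  73  89  95  95  94  95  94  95  94  94  94  94  94  94]
125 [98 98 99 95 78 71 80 92 98 98 97 86 64 51 64 85 97 97 97 96 96 96 96 96
 96 96 96 95 95 96 95 89]
```

```bash
python3 - <<'E'
from h import *
np.set_printoptions(precision=4,suppress=True)
S=lambda x,y:(240+x/10-.45,80+y/10-.45)
bx=np.array([np.cos(-.08),np.sin(-.08),0]);by=np.array([-bx[1],bx[0],0]); tcp=np.array([.5057,.2694,.095])
c=onz("scene",S(214.5,455),.095)[0]; print("slot",c)
for h in(.112,.114,.116):
    m=onz("scene",S(222.5,398),h)[0]-.002*bx; print(h,m,"bias",m[:2]-tcp[:2],"slot-blade bx,by",(c-m)@bx,(c-m)@by)
print("top slot",onz("top",(122+32-.45,225+30.2-.45),.095)+.059*by, onz("top",(122+15.5-.45,225+7.7-.45),.095)-.05*bx+.025*by)
st()
E
```

```text
slot [0.5042 0.2689 0.095 ]
0.112 [0.5037 0.2713 0.112 ] bias [-0.002   0.0019] slot-blade bx,by 0.000731554527643745 -0.002327887959693428
0.114 [0.5055 0.2677 0.114 ] bias [-0.0002 -0.0017] slot-blade bx,by -0.0013434332527670367 0.0010876295358016438
0.116 [0.5072 0.2641 0.116 ] bias [ 0.0015 -0.0053] slot-blade bx,by -0.0034184210331778095 0.004503147031296605
top slot [[0.5068 0.2685 0.095 ]] [[0.5038 0.269  0.095 ]]
{'time': np.float64(15.35), 'joints': array([-0.9532,  0.3659,  0.4961,  1.7849, -0.2016,  1.0375, -0.4611]), 'eef_pos': array([0.5057, 0.2694, 0.2115]), 'ft_force': array([ 0.2299, -0.2818, -3.5571]), 'moment': array([-0.0788,  0.06  , -0.0481]), 'gripper_width': np.float64(0.2732), 'finger_force': np.float64(44.986)}
tool axes
 [[ 0.079  0.997  0.004]
 [ 0.997 -0.079  0.001]
 [ 0.002  0.003 -1.   ]]
```

arm_command(increments=[[[0.016,-0.036,0.01,0,-0.0012,0.004,-1],[0.016,-0.036,0.01,0,-0.0012,0.008,-1],[0.016,-0.036,0.01,0,-0.0012,0.012,-1],[0.016,-0.036,0.01,0,-0.0012,0.015,-1],[0.016,-0.036,0.01,0,-0.0012,0.017,-1],[0.016,-0.036,0.01,0,-0.0012,0.019,-1],[0.016,-0.036,0.01,0,-0.0012,0.021,-1],[0.016,-0.036,0.01,0,-0.0012,0.022,-1]]])

```text
time: 16.15
eef_pos: [0.5048, 0.2695, 0.1915]
orientation: [-0.0, 0.735, 0.678, 0.0]
ft_force: [-6.5, -3.9, 20.7]
gripper_width: 0.27
finger_force: 45.0
```

arm_command(increments=[[[0,0,0,0,0,0,-1],[0,0,0,0,0,0,-1],[0,0,0,0,0,0,-1],[0,0,0,0,0,0,-1],[0,0,0,0,0,0,-1],[0,0,0,0,0,0,-1],[0,0,0,0,0,0,-1],[0,0,0,0,0,0,-1]]])

```text
time: 16.95
eef_pos: [0.5048, 0.2694, 0.1916]
orientation: [-0.0, 0.735, 0.678, 0.001]
ft_force: [-5.1, -3.3, 14.4]
gripper_width: 0.271
finger_force: 45.0
```

```bash
python3 - <<'E'
from h import *
st()
E
```

```text
{'time': np.float64(16.95), 'joints': array([-0.9477,  0.3876,  0.4893,  1.8066, -0.2142,  0.9988, -0.4527]), 'eef_pos': array([0.5048, 0.2694, 0.1916]), 'ft_force': array([-5.0899, -3.3234, 14.4171]), 'moment': array([-0.711 ,  1.6812,  0.1103]), 'gripper_width': np.float64(0.2708), 'finger_force': np.float64(45.0029)}
tool axes
 [[ 0.08   0.997  0.001]
 [ 0.997 -0.08   0.   ]
 [ 0.     0.001 -1.   ]]
```

arm_command(increments=[[[0,0,0,0,0,-0.0008,-1],[0,0,0,0.0005,-0.0005,-0.0008,-1],[0,0,0,0.001,-0.001,-0.0008,-1],[0,0,0,0.001,-0.0013,-0.0008,-1],[0,0,0,0.001,-0.0016,-0.0008,-1],[0,0,0,0.001,-0.0018,-0.0008,-1],[0,0,0,0.001,-0.002,-0.0008,-1],[0,0,0,0.001,-0.002,-0.0008,-1]]])

```text
time: 17.75
eef_pos: [0.5042, 0.2697, 0.1917]
orientation: [0.001, 0.735, 0.678, 0.001]
ft_force: [0.5, -3.7, 5.5]
gripper_width: 0.269
finger_force: 45.0
```

```bash
python3 - <<'E'
from h import *
st()
E
```

```text
{'time': np.float64(17.75), 'joints': array([-0.9513,  0.386 ,  0.4902,  1.8088, -0.2113,  0.9965, -0.4576]), 'eef_pos': array([0.5042, 0.2697, 0.1917]), 'ft_force': array([ 0.521 , -3.6574,  5.4979]), 'moment': array([-1.0244, -0.1532, -0.0023]), 'gripper_width': np.float64(0.2691), 'finger_force': np.float64(44.995)}
tool axes
 [[ 0.081  0.997  0.   ]
 [ 0.997 -0.081  0.003]
 [ 0.003  0.    -1.   ]]
```

arm_command(increments=[[[0,0,0,0,-0.0005,0,-1],[0,0,0,0,-0.001,0,-1],[0,0,0,0,-0.0015,0,-1],[0,0,0,0,-0.002,0,-1],[0,0,0,0,-0.0025,0,-1],[0,0,0,0,-0.003,0,-1],[0,0,0,0,-0.003,0.0003,-1],[0,0,0,0,-0.003,0.0003,-1]]])

```text
time: 18.55
eef_pos: [0.5012, 0.271, 0.1903]
orientation: [0.001, 0.735, 0.678, 0.001]
ft_force: [6.9, -1.1, -2.1]
gripper_width: 0.27
finger_force: 45.0
```

```bash
python3 - <<'E'
from h import *
st()
E
```

```text
{'time': np.float64(18.55), 'joints': array([-0.9562,  0.3837,  0.489 ,  1.8154, -0.21  ,  0.9912, -0.4616]), 'eef_pos': array([0.5012, 0.271 , 0.1903]), 'ft_force': array([ 6.8613, -1.1043, -2.063 ]), 'moment': array([-0.5005, -1.9128,  0.2585]), 'gripper_width': np.float64(0.2702), 'finger_force': np.float64(45.0074)}
tool axes
 [[ 0.079  0.997  0.   ]
 [ 0.997 -0.079  0.003]
 [ 0.003  0.    -1.   ]]
```

The blade has dropped into the slot and lies against its -x wall. I recentre and lower it.

arm_command(increments=[[[0,0,0,0,0.0015,0.001,-1],[0,0,0,0,0.003,0.003,-1],[0,0,0,0,0.003,0.007,-1],[0,0,0,0,0.003,0.012,-1],[0,0,0,0,0.003,0.017,-1],[0,0,0,0,0.003,0.022,-1],[0,0,0,0,0.003,0.027,-1],[0,0,0,0,0.003,0.027,-1]]])

```text
time: 19.35
eef_pos: [0.5021, 0.2705, 0.162]
orientation: [-0.0, 0.735, 0.678, -0.001]
ft_force: [0.2, -1.9, -3.4]
gripper_width: 0.269
finger_force: 45.0
```

```bash
python3 - <<'E'
from h import *
st()
E
```

```text
{'time': np.float64(19.35), 'joints': array([-0.9401,  0.4205,  0.476 ,  1.8382, -0.2335,  0.94  , -0.4404]), 'eef_pos': array([0.5021, 0.2705, 0.162 ]), 'ft_force': array([ 0.1643, -1.9239, -3.4452]), 'moment': array([-0.0753,  0.0854,  0.0164]), 'gripper_width': np.float64(0.2692), 'finger_force': np.float64(44.9927)}
tool axes
 [[ 0.08   0.997 -0.001]
 [ 0.997 -0.08  -0.001]
 [-0.001 -0.001 -1.   ]]
```

arm_command(increments=[[[0,0,0,0,0,0.004,-1],[0,0,0,0,0,0.008,-1],[0,0,0,0,0,0.012,-1],[0,0,0,0,0,0.016,-1],[0,0,0,0,0,0.02,-1],[0,0,0,0,0,0.024,-1],[0,0,0,0,0,0.028,-1],[0,0,0,0,0,0.03,-1]]])

```text
time: 20.15
eef_pos: [0.502, 0.2708, 0.1323]
orientation: [-0.0, 0.735, 0.678, -0.001]
ft_force: [-3.8, 0.1, 1.6]
gripper_width: 0.271
finger_force: 45.0
```

```bash
python3 - <<'E'
from h import *
st()
E
```

```text
{'time': np.float64(20.15), 'joints': array([-0.9259,  0.4579,  0.4599,  1.864 , -0.2578,  0.8798, -0.4203]), 'eef_pos': array([0.502 , 0.2708, 0.1323]), 'ft_force': array([-3.82  ,  0.1135,  1.597 ]), 'moment': array([0.019 , 1.4675, 0.4321]), 'gripper_width': np.float64(0.2715), 'finger_force': np.float64(45.0223)}
tool axes
 [[ 0.079  0.997 -0.001]
 [ 0.997 -0.079 -0.001]
 [-0.001 -0.001 -1.   ]]
```

arm_command(increments=[[[0,0,0,0,0,0.004,-1],[0,0,0,0,0,0.008,-1],[0,0,0,0,0,0.012,-1],[0,0,0,0,0,0.016,-1],[0,0,0,0,0,0.018,-1],[0,0,0,0,0,0.02,-1],[0,0,0,0,0,0.0215,-1],[0,0,0,0,0,0.0215,-1]]])

```text
time: 20.95
eef_pos: [0.502, 0.2707, 0.112]
orientation: [-0.001, 0.735, 0.678, -0.001]
ft_force: [-9.3, -1.7, 9.2]
gripper_width: 0.273
finger_force: 45.0
```

```bash
python3 - <<'E'
from h import *
st()
E
```

```text
{'time': np.float64(20.95), 'joints': array([-0.9145,  0.4847,  0.4474,  1.8797, -0.2757,  0.8391, -0.4056]), 'eef_pos': array([0.502 , 0.2707, 0.112 ]), 'ft_force': array([-9.2772, -1.7016,  9.1771]), 'moment': array([-0.1662,  2.1062,  0.4124]), 'gripper_width': np.float64(0.2725), 'finger_force': np.float64(45.0274)}
tool axes
 [[ 0.08   0.997  0.   ]
 [ 0.997 -0.08  -0.002]
 [-0.002  0.    -1.   ]]
```

arm_command(increments=[[[0,0,0,0,0,0.0005,-1],[0,0,0,0,0,0.001,-1],[0,0,0,0,0,0.0015,-1],[0,0,0,0,0,0.0015,-1],[0,0,0,0,0,0.0015,-1],[0,0,0,0,0,0.0015,-1],[0,0,0,0,0,0.0015,-1],[0,0,0,0,0,0.0015,-1]]])

```text
time: 21.75
eef_pos: [0.502, 0.2707, 0.1119]
orientation: [-0.001, 0.735, 0.678, -0.0]
ft_force: [-14.2, -3.2, 23.8]
gripper_width: 0.276
finger_force: 45.0
```

```bash
python3 - <<'E'
from h import *
st()
s=imaging.grab_frame("scene")[:,:,::-1];t=imaging.grab_frame("top")[:,:,::-1]
cv2.imwrite("pics/p.png",np.hstack([cv2.resize(s[70:230,190:350],(400,400),interpolation=cv2.INTER_CUBIC),cv2.resize(t[190:310,70:190],(400,400),interpolation=cv2.INTER_CUBIC)]))
E
```

```text
{'time': np.float64(21.75), 'joints': array([-0.9138,  0.4845,  0.447 ,  1.88  , -0.2765,  0.8385, -0.4046]), 'eef_pos': array([0.502 , 0.2707, 0.1119]), 'ft_force': array([-14.239 ,  -3.2115,  23.7561]), 'moment': array([-0.9208,  3.1128,  0.4276]), 'gripper_width': np.float64(0.2761), 'finger_force': np.float64(45.0309)}
tool axes
 [[ 0.08   0.997  0.001]
 [ 0.997 -0.08  -0.002]
 [-0.002  0.001 -1.   ]]
```

View pics/p.png

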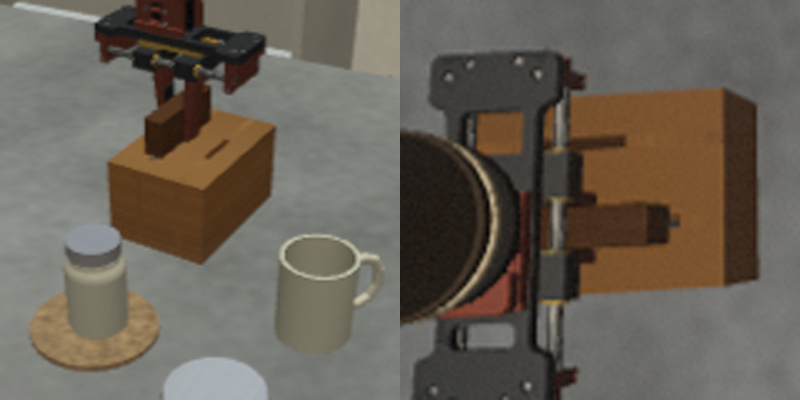

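The handle rests on the block in both views (scene crop (178,120)), with the jar upright on the mat at (95,285) and the mug untouched. The stop is hard at the expected height. I unload, open and withdraw.

arm_command(increments=[[[0,0,0,0,-0.0005,-0.001,-1],[0,0,0,0,-0.001,-0.002,-1],[0,0,0,0,-0.001,-0.0024,-1],[0,0,0,0,-0.001,-0.0024,-1],[0,0,0,0,-0.001,-0.0024,0],[0,0,0,0,-0.001,-0.0024,0],[0,0,0,0,-0.001,-0.0024,0],[0,0,0,0,-0.001,-0.0024,0]]])

```text
time: 22.65
eef_pos: [0.5021, 0.2707, 0.1126]
orientation: [0.0, 0.735, 0.678, 0.0]
ft_force: [0.3, 0.2, 0.3]
gripper_width: 0.499
finger_force: 0.0
```

arm_command(increments=[[[0,0,0,0,0,0,0],[0,0,0,0,0,0,0],[0,0,0,0,0,-0.01,0],[0,0,0,0,0,-0.03,0],[0,0,0,0,0,-0.06,0],[0,0,0,0,0,-0.09,0],[0,0,0,0,0,-0.12,0],[0,0,0,0,0,-0.12,0]]])

```text
time: 23.45
eef_pos: [0.5037, 0.2715, 0.2372]
orientation: [0.0, 0.735, 0.678, 0.003]
ft_force: [-0.2, -0.3, 0.5]
gripper_width: 0.498
finger_force: 0.0
```

```bash
python3 - <<'E'
from h import *
np.set_printoptions(precision=1,suppress=True)
st()
s=imaging.grab_frame("scene")[:,:,::-1]; cv2.imwrite("pics/s9.png",s)
bx=np.array([np.cos(-.08),np.sin(-.08),0]);by=np.array([-bx[1],bx[0],0]); c=np.array([.503,.2690,0])
print("top/bottom front -y corner seated:",pix("scene",[c+.012*bx-.055*by+[0,0,.14],c+.012*bx-.055*by+[0,0,.095]]), "4mm up",pix("scene",[c+.012*bx-.055*by+[0,0,.144]]))
u=int(pix("scene",[c+.012*bx-.04*by+[0,0,.1]])[0,0]); print("expected rows mid-col",u,pix("scene",[c+.012*bx-.04*by+[0,0,z] for z in(.095,.099,.14)]))
print(s[90:140,u].sum(1)//3)
E
```

```text
{'time': np.float64(23.45), 'joints': array([-1. ,  0.3,  0.5,  1.8, -0.2,  1.1, -0.5]), 'eef_pos': array([0.5, 0.3, 0.2]), 'ft_force': array([-0.2, -0.3,  0.5]), 'moment': array([-0.1, -0. ,  0. ]), 'gripper_width': np.float64(0.4981), 'finger_force': np.float64(0.0)}
tool axes
 [[ 0.1  1.   0. ]
 [ 1.  -0.1  0. ]
 [ 0.   0.  -1. ]]
top/bottom front -y corner seated: [[253.6 119. ]
 [253.9 134.1]] 4mm up [[253.6 117.7]]
expected rows mid-col 256 [[256.8 131.9]
 [256.8 130.6]
 [256.6 116.8]]
[105 104 107 109 112 114 114 112 112 116 119 118 115 117 119 121 119 115
 117 117 107  57  54  55  57  56  54  52  32  31  27  27  25  29  28  27
  26  24  26  25  26  43  84  99  99  99  99 100  99  99]
```

```bash
python3 -c "
from station import robot
print(robot.close_job())"
```

```text
the job is handed in; nothing more can be done
None
```

The job is handed in at about 23 s of the 64 s allowed. The jar stands upright on the cork mat and the scraper was pushed past the catch to a hard stop with its handle on the block before release; I left the mug and canister alone, but the hand-in returned no verdict.

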